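# Hang the scoring frame on the two pins of the target board

## Robot

A 7-joint arm with a two-finger parallel gripper is mounted at the origin on the work surface. World frame = base frame: x ahead of the robot, y to its left, z up, the work surface at z = 0. Lengths are in mm, angles in rad, forces in N, time in s.
With the tool pointing down it reaches from about 425 to 875 mm from the base axis. Payload 8.4 kg.
Tool frame: the origin (TCP) lies midway between the tips of the shut fingers; the grasp point (between the pads) lies 19 mm behind it; z points along the fingers, y is the line along which they close (so a half turn about z gives the same grasp; the last joint's range is limited). The gripper opens to 85 mm and grips with 20 to 120 N. Pads are 22 mm wide; open, the fingers measure 114 mm over their backs; the gripper's body (76 mm by 85 mm) begins 54 mm behind the grasp point. The pads swing forward as they close: fully open they stand 13 mm farther back than shut.
Start: joints at [1.102, 0.333, 0.04, 1.465, -0.013, 1.343, -0.059], TCP at [234.905, -606.039, 231.308] pointing down, gripper open.
Joint ranges: [-2.58, 2.58], [-0.38, 2.09], [-1.3, 1.39], [0.25, 2.4], [-1.5, 4.64], [0.08, 2.09], [-2.65, 2.65]. Speed limits (rad/s): [2.22, 2.22, 2.79, 2.79, 3.14, 3.14, 3.14].

## Interface

Orientations are given as a unit quaternion [x, y, z, w].
In Python, from plant import bot, eyes gives the robot as it stands.
- The arm moves only by the tool run_rows, called after ">>>" in YAML: its name, and indented under it one key for each argument. Schema: {"type":"object","properties":{"motion":{"type":"array","items":{"type":"array","items":{"type":"number"},"minItems":7,"maxItems":7},"minItems":1,"maxItems":10},"grip_force":{"type":"number"},"only":{"type":"string"},"quiet":{"type":"boolean"},"lines":{"type":"string"}},"required":["motion"],"additionalProperties":false}. motion is a list of rows, 1 to 10 of them, each of 7 numbers: dx, dy, dz in shares of 750 mm (1.0 is 750 mm), then a rotation vector rx, ry, rz in parts of the range, where 1.0 means pi rad, then the opening from 0.0 (shut) to 1.0 (fully open); each row is the pose to reach, as a shift and turn from the pose commanded when the call began, along the tool's axes at that moment; what a row does not reach only later rows make up. A row lasts 1/12 s, in which the tool goes at most 41.7 mm and 0.125 rad, less where a joint would pass 70% of its speed; a pose out of reach is approached as far as the arm can. The fingers move at their own pace and stop on an object; grip_force is the grip in N (left out, the last holds). Time passes only in rows, so rows that do not move let the fingers close. The tool returns the time, the measured TCP pose, the force, the opening and the grip force at its end. only (a regular expression) keeps the lines of the reply that match it, lines (a string "A,B") keeps lines A to B, and quiet returns only ok. A shift or turn number past 1, either way, is cut back to 1. Input that does not fit is refused with a message, and nothing moves.
- bot.state(): the state, without advancing time (a new reading comes with each control period).
- eyes.get_image(name): name is "side" or "top" or "wrist"; returns a dict with "color" (420x560x3 uint8, blue, green, red), "fovy" (degrees; the focal length in pixels is half the picture's height over the tangent of half this angle, whatever the lens; pixels are square), "cx", "cy" (the principal point, pixels), "k1" (the pictures are not rectified: a ray, as slopes to the right and down, at radius r is drawn at 1 + k1 r^2 times it, then the intrinsics apply), "R" (3x3) and "t" (3): a world point X has camera coordinates R X + t; the wrist camera has in their place "T_tool_cam" (4x4, takes a point from camera to tool coordinates, whose origin is the TCP and whose axes are the flange's). Camera axes: x right, y down, z forward; pixel columns grow to the right and rows downward; lengths in mm; the calibration is good to about 2 mm. A picture is of the moment at which its call begins: read the wrist's pose just before it. There is no depth.
- bot.sign_off(): hands the job in; it is judged then, once.
The state is a dict: "time_s": time; "q": joint angles; "qd": joint speeds; "joint_efforts": joint torques, N m; "tool_pos": TCP position; "eef_rot": TCP orientation; "ft_force": force on the tool from outside, world axes, zero at the start; "ft_torque": the same for the moment, N m; "gripper_width": opening from 0.0 (shut) to 1.0 (fully open); "grip_force": force on a finger pad.
Only numpy, scipy, OpenCV 4.12 (cv2) and the standard library are available. Lean on these libraries where they do the work, as an engineer would, in place of code of your own. Each camera call takes 0.05 s, during which the arm holds its last target. There are 200 camera calls.

## Task

Pick up the aluminium scoring frame by its red handle and hang it on the two steel pins of the plywood scoring board, with a pin through each of its two holes, lying flush on the board. Feel for the pins with a light touch, never forcing or dropping the frame, then let go and leave the stamp, tape measure and jar where they stand.

Things in the scene. Friction and masses are not known exactly. Their poses are not given: they have to be found in the camera images.
- frame: Loose flat aluminium frame, 130 (x) x 240 (y) x 10 mm, 0.3 to 0.5 kg, flat on the table, handle up. Origin: centre of its underside, z up. End rails 80 mm wide (|y| 40 to 120 mm) either side of an open window 80 (x) x 80 (y) mm. A round 12.5 mm through-hole in the middle of each end rail, at x = 0, y = +80 and -80 mm. Half a turn about z makes no difference.
- handle (a point): Middle of the frame's red bridge handle: a bar 117 mm long along the frame's x, 16 mm wide (y) and 16 mm tall, crossing the window at y = 0; this point is its centre, 40 mm above the frame's underside. Pinch it here with the fingers closing along the frame's y.
- scoring_board: Fixed plywood board on the table, 170 (x) x 300 (y) x 18 mm, target in its middle. Origin: centre of its underside; flat top at z = 18 mm. The frame in place lies flat on it, its x along the board's x (either way round), its origin at x = 0, y = s, z = 18 mm (s: see slots). Over 40 N on board or pins, knocks included, is forcing: touch at 15 mm/s or less.
- slots (a point): Centre of the board's top, midway between two dark slots along board y. Two steel pins stand in them, 10 mm diameter, 24 mm tall above the top, flat-topped with only a 0.8 mm bevel. They sit at board x = 0, y = +80+s and -80+s mm: one clamped carriage, same s for both, anywhere from -20 to +20 mm, not measured: find it by feel or sight. It does not shift in use.
- stamp: Loose black and white self-inking stamp, upright cylinder 48 mm diameter, 85 mm tall, origin at the centre of its underside. Leave alone.
- tape_measure: Loose black tape measure case, 36 x 66 x 62 mm tall, origin at the centre of its underside. Leave alone.
- jar: Loose green glass jar with orange cap, 60 mm diameter, 75 mm tall, origin at the centre of its underside. Leave alone.

How it is judged (in metres and radians):
On the way:
1. the frame is lifted off the table in the gripper (height (world z) of frame above 0.03 m and contact force between the fingers and frame above 1 N), for 0.1 s.
At the end, for the whole second after the job is handed in: The frame lies at rest, handle up, on the board with a pin through each hole: underside within 2.5 mm of the board top, level within 0.03 rad, parallel within 0.06 rad, within 6 mm of the centre line and 23 mm of the middle along the slots. Stamp, tape measure and jar within 15 mm of their places (z of frame in the frame of scoring_board between 0.015 and 0.0205 m and x of frame in the frame of scoring_board between -0.006 and 0.006 m and y of frame in the frame of scoring_board between -0.023 and 0.023 m and angle between the x axis of frame and the x axis of scoring_board, either way round below 0.06 rad and angle between frame's own z axis and vertical below 0.03 rad and linear speed of frame below 0.02 m/s and angular speed of frame below 0.1 rad/s); the robot touches nothing.
It fails at once if the frame pressed on or struck the board or its pins with more than 40 N (contact force between frame and scoring_board above 40 N).
It fails at once if the stamp was moved more than 15 mm (distance of stamp from where it was at the start of the episode above 0.015 m).
It fails at once if the tape measure was moved more than 15 mm (distance of tape_measure from where it was at the start of the episode above 0.015 m).
It fails at once if the jar was moved more than 15 mm (distance of jar from where it was at the start of the episode above 0.015 m).
It also fails if it takes over 67 s, if anything falls off the work surface, if the arm or the gripper's body presses on something with over 40 N, if the wrist force passes 120 N, or if a joint passes its speed limit or range.

## Working session

There is one attempt and no reset: what is moved stays moved. The work goes in short steps, Python scripts to look and compute and a tool call to move; the robot and the scene stay as the last step left them, time stands still between calls to the robot, and variables do not carry over. Pictures are saved under pics/ and viewed, at most 10 in all, crops included, and the job is handed in when it is done.

```bash
ls; mkdir -p pics
```

Run:
```python
from plant import bot, eyes
import cv2,numpy as np
s=bot.state();print(s)
for n in("side","top"):
    d=eyes.get_image(n);cv2.imwrite(f"pics/{n}0.png",d["color"]);np.save(f"pics/{n}0.npy",d,allow_pickle=True)
    print({k:v for k,v in d.items() if k!="color"})
```

```text
pics
{'time_s': 0.0, 'q': array([ 1.10181439,  0.3338767 ,  0.03984458,  1.46630024, -0.0134101 ,
        1.34330003, -0.05847982]), 'qd': array([ 0.00068115,  0.00074166,  0.00154788, -0.00085938, -0.00011164,
       -0.00116145, -0.0021625 ]), 'joint_efforts': array([-5.13801278e-04, -6.58570719e+01,  1.36517275e+00, -4.05563879e+01,
        1.69557799e-02,  1.27518110e-02, -3.11168947e-05]), 'tool_pos': array([ 234.7403241 , -605.62834579,  230.42878979]), 'eef_rot': array([ 9.82953413e-01,  1.83853019e-01, -1.92456143e-04, -7.86134995e-04]), 'ft_force': array([ 0.46970272,  0.146777  , -0.18184218]), 'ft_torque': array([ 0.04590717, -0.04518374, -0.00091096]), 'grip_force': 0.0, 'gripper_width': 1.0014928026414052}
{'fovy': 49.56320535305088, 'cx': 282.64216428450413, 'cy': 206.60065489671106, 'k1': -0.011000424114364995, 'R': array([[-0.99198898, -0.12463145,  0.02061243],
       [-0.10344129,  0.7077474 , -0.69885157],
       [ 0.07251049, -0.69538523, -0.71496966]]), 't': array([617.55807962, 104.32340518, 759.97228635])}
{'fovy': 56.809160563335325, 'cx': 278.86139389746705, 'cy': 209.75872893771609, 'k1': -0.041058359003776294, 'R': array([[ 0.02138417, -0.99900605,  0.03911036],
       [-0.98144758, -0.02843145, -0.18961091],
       [ 0.19053441, -0.0343301 , -0.98108006]]), 't': array([-22.55621957, 607.5252429 , 784.37807722])}
```

View pics/top0.png

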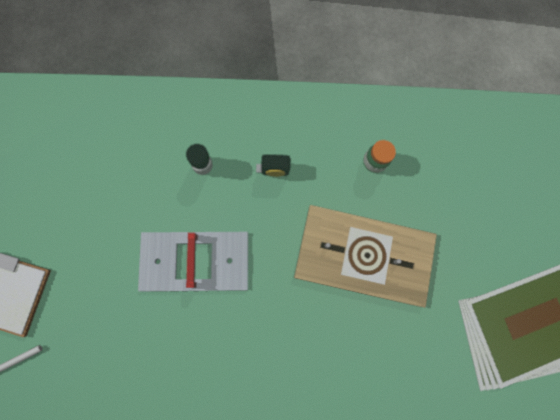

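View pics/side0.png

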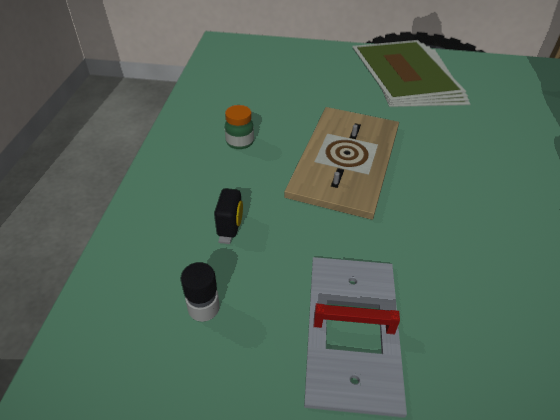

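The top view shows the frame with its handle near (191,260) and holes at (157,261) and (229,261). The board target is at (367,255), with slots at (332,247) and (402,263). The side view shows the handle at (356,316), target at (347,153), and holes at (353,281) and (355,380).

Create h.py:
```python
import numpy as np, cv2
from scipy.spatial.transform import Rotation as Ro
def cam(d,s=None):
    """returns K,dist,R,t (world->cam)"""
    f=210/np.tan(np.radians(d["fovy"]/2))
    K=np.array([[f,0,d["cx"]],[0,f,d["cy"]],[0,0,1]]);D=np.array([d["k1"],0,0,0])
    if "R" in d: return K,D,np.array(d["R"]),np.array(d["t"])
    T=np.eye(4);T[:3,:3]=Ro.from_quat(s["eef_rot"]).as_matrix();T[:3,3]=s["tool_pos"]
    W=np.linalg.inv(T@np.array(d["T_tool_cam"]));return K,D,W[:3,:3],W[:3,3]
def ray(c,p):
    K,D,R,t=c;u=cv2.undistortPoints(np.array([[p]],float),K,D)[0,0]
    v=R.T@np.r_[u,1];return -R.T@t,v/np.linalg.norm(v)
def onz(c,p,z):
    o,v=ray(c,p);return o+v*(z-o[2])/v[2]
def tri(*cp):
    A=np.zeros((3,3));b=np.zeros(3);L=[]
    for c,p in cp:
        o,v=ray(c,p);M=np.eye(3)-np.outer(v,v);A+=M;b+=M@o;L.append((o,v))
    X=np.linalg.solve(A,b);return X,max(np.linalg.norm(np.cross(X-o,v)) for o,v in L)
def proj(c,X):
    K,D,R,t=c;return cv2.projectPoints(np.atleast_2d(np.array(X,float)),cv2.Rodrigues(R)[0],t,K,D)[0][:,0]
```

Run:
```python
from h import *
S=np.load("pics/side0.npy",allow_pickle=True).item();T=np.load("pics/top0.npy",allow_pickle=True).item()
cs,ct=cam(S),cam(T)
P=dict(hole1=((355,380),(157,261)),hole2=((353,281),(229,261)),tgt=((347,153),(367,255)),slotA=((338,178),(332,247)),slotB=((355,130.5),(402,263)),handle=((356.5,316),(191,260)),
 tape=((230,205),(276,160)))
for k,(a,b) in P.items():
    X,e=tri((cs,a),(ct,b));print(k,X.round(1),round(e,1))
for k,p,z in(("stamp",(198,153),85),("tapetop",(276,160),62),("jar",(383,152),75),("tgt",(367,255),18),("bTL",(310,208),18),("bTR",(436,234),18),("bBR",(424,304),18),("bBL",(297,268),18)):print(k,onz(ct,p,z).round(1))
```

```text
hole1 [492.8 260.5   7.7] 0.7
hole2 [497.7 100.1   8.2] 0.0
tgt [ 517.1 -209.5   17.8] 0.7
slotA [ 532.8 -129.9   18.1] 1.1
slotB [ 501.4 -289.4   17.9] 0.1
handle [495.6 179.8  36. ] 0.6
tape [718.1   1.7  51. ] 4.7
stamp [722.  170.2  85. ]
tapetop [719.4   1.6  62. ]
jar [ 742.2 -235.6   75. ]
tgt [ 517.7 -209.6   18. ]
bTL [621.9 -79.9  18. ]
bTR [ 569.4 -371.9   18. ]
bBR [ 411.7 -336.3   18. ]
bBL [485.3 -51.8  18. ]
```

Add to h.py:
```python
def delta(s,xyz,yaw,ref=None):
    """shift/turn in tool axes from state s to a tool-down pose at xyz with tool x at yaw (deg)"""
    R0=Ro.from_quat(s["eef_rot"]);y=np.radians(yaw)
    R1=Ro.from_matrix(np.array([[np.cos(y),np.sin(y),0],[np.sin(y),-np.cos(y),0],[0,0,-1]]).T)
    print("delta",R0.inv().apply(np.array(xyz)-s["tool_pos"]).round(1),(R0.inv()*R1).as_rotvec().round(4))
def yaw(s): 
    x=Ro.from_quat(s["eef_rot"]).as_matrix()[:,0];return np.degrees(np.arctan2(x[1],x[0]))
```

Run:
```python
from h import *
from plant import bot,eyes
s=bot.state();d=eyes.get_image("wrist");print({k:v for k,v in d.items() if k!="color"})
delta(s,(517,-209,260),-11.1)
```

```text
{'fovy': 67.9608770877985, 'cx': 272.3611443055018, 'cy': 211.65121727452757, 'k1': -0.0035866604904261344, 'T_tool_cam': array([[ 1.40841494e-03, -9.46368842e-01, -3.23085178e-01,
         8.25497565e+01],
       [ 9.99998916e-01,  1.19413547e-03,  8.61447161e-04,
        -1.67750203e-01],
       [-4.29439282e-04, -3.23086041e-01,  9.46369498e-01,
        -1.42890482e+02],
       [ 0.00000000e+00,  0.00000000e+00,  0.00000000e+00,
         1.00000000e+00]])}
delta [ 406.5 -267.9  -29.1] [-1.400e-03  5.000e-04  5.635e-01]
```

Units first: shifts go in shares of 750 mm and turns go in shares of pi rad. So 430 mm / 750 = 0.5733, -260 mm / 750 = -0.3467, 0.563 rad / 3.1416 = 0.1792.

>>> run_rows:
  motion:
    - [0.5733,-0.3467,0.0533,0,0,0.1792,1]
    - [0.5733,-0.3467,0.0533,0,0,0.1792,1]
    - [0.5733,-0.3467,0.0533,0,0,0.1792,1]
    - [0.5733,-0.3467,0.0533,0,0,0.1792,1]
    - [0.5733,-0.3467,0.0533,0,0,0.1792,1]
    - [0.5733,-0.3467,0.0533,0,0,0.1792,1]
    - [0.5733,-0.3467,0.0533,0,0,0.1792,1]
    - [0.5733,-0.3467,0.0533,0,0,0.1792,1]
    - [0.5733,-0.3467,0.0533,0,0,0.1792,1]
    - [0.5733,-0.3467,0.0533,0,0,0.1792,1]

```text
time_s: 0.98
tool_pos: [485.6, -280.4, 198.7]
eef_rot: [0.995, -0.097, 0.0, 0.0]
ft_force: [0.8, -1.1, -0.9]
gripper_width: 1.0
grip_force: 0.0
```

Run:
```python
from h import *
from plant import bot,eyes
s=bot.state();delta(s,(545,-214,170),-11.1)
```

```text
delta [ 45.6 -76.6  28.6] [ 0.0001 -0.      0.0004]
```

Scaled: -77 mm / 750 = -0.1027, 45 mm / 750 = 0.06.

>>> run_rows:
  motion:
    - [0.06,-0.1027,0.0373,0,0,0,1]
    - [0.06,-0.1027,0.0373,0,0,0,1]
    - [0.06,-0.1027,0.0373,0,0,0,1]
    - [0.06,-0.1027,0.0373,0,0,0,1]
    - [0.06,-0.1027,0.0373,0,0,0,1]
    - [0.06,-0.1027,0.0373,0,0,0,1]

```text
time_s: 1.48
tool_pos: [543.0, -216.9, 170.9]
eef_rot: [0.995, -0.097, -0.0, 0.0]
ft_force: [-0.5, -0.4, 0.7]
gripper_width: 0.998
grip_force: 0.0
```

Run:
```python
from h import *
from plant import bot,eyes
s=bot.state();d=eyes.get_image("wrist");d["s"]=s
np.save("pics/wb.npy",d,allow_pickle=True);cv2.imwrite("pics/wb.png",d["color"]);print(s["tool_pos"],yaw(s))
print(proj(cam(d,s),[[517,-209.5,18],[532.8,-129.9,18],[501.4,-289.4,18]]))
```

```text
[ 543.03910095 -216.85143466  170.91130027] -11.166087961647065
[[269.61169758 219.67971176]
 [189.41179836 219.5171408 ]
 [350.02015095 219.60300794]]
```

View pics/wb.png

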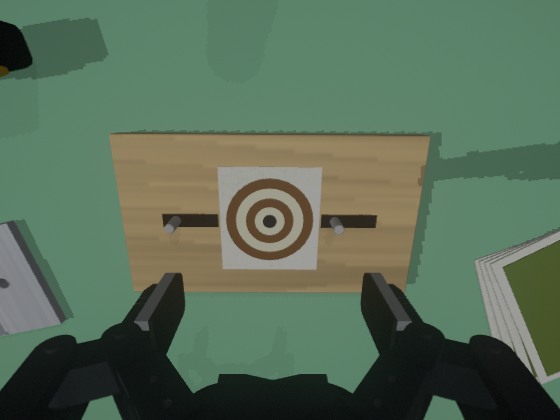

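The wrist view shows the target at (269,221) and pins near (171,226) and (337,226), so both are shifted left along the slots. I'll enlarge this and measure the pins.

Run:
```python
from h import *
d=np.load("pics/wb.npy",allow_pickle=True).item()["color"]
a=cv2.resize(d[200:250,145:205],None,fx=6.6,fy=6.6,interpolation=cv2.INTER_CUBIC);b=cv2.resize(d[200:250,310:370],None,fx=6.6,fy=6.6,interpolation=cv2.INTER_CUBIC)
cv2.imwrite("pics/wbz.png",np.hstack([a,b]))
```

```text
(no output)
```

View pics/wbz.png

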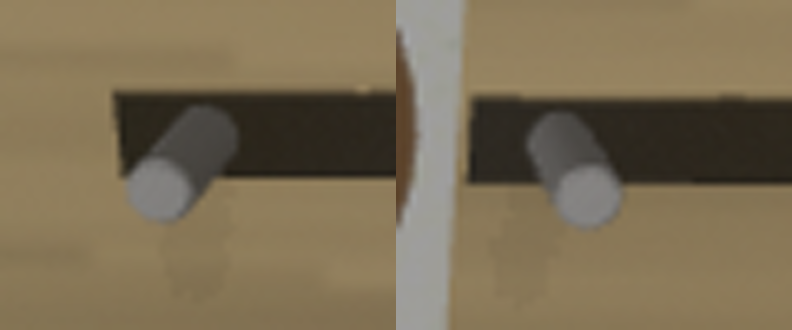

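The crop gives pin-top centres at (169.0,228.5) and (338.5,229.3) in the full picture.

Run:
```python
from h import *
from plant import bot
d=np.load("pics/wb.npy",allow_pickle=True).item();c=cam(d,d["s"])
A=onz(c,(169,228.5),42);B=onz(c,(338.5,229.3),42);v=A-B
print(A,B,np.linalg.norm(v),np.degrees(np.arctan2(v[1],v[0]))-90,(A+B)/2, onz(c,(269.5,221),18))
for p in [(0,80,16),(0,-80,16),(0,0,-10)]:   # where held holes would appear
    T=np.linalg.inv(np.array(d["T_tool_cam"]));print(proj((c[0],c[1],T[:3,:3],T[:3,3]),p))
s=bot.state();delta(s,(520,180,170),1.75)
```

```text
[ 535.22180533 -116.96216698   42.        ] [ 503.75156868 -273.09078127   42.        ] 159.26870375997123 -11.39618643670245 [ 519.486687   -195.02647413   42.        ] [ 515.62260863 -209.11062065   18.        ]
[[412.22061871 259.03727067]]
[[130.88213285 258.70149366]]
[[271.47142783 283.68265098]]
delta [ -99.8 -385.1    0.8] [ 8.000e-04 -1.000e-04 -2.262e-01]
```

Scaled: -385 mm / 750 = -0.5133, -100 mm / 750 = -0.1333, -0.226 rad / 3.1416 = -0.0719.

>>> run_rows:
  motion:
    - [-0.1333,-0.5133,0,0,0,-0.0719,1]
    - [-0.1333,-0.5133,0,0,0,-0.0719,1]
    - [-0.1333,-0.5133,0,0,0,-0.0719,1]
    - [-0.1333,-0.5133,0,0,0,-0.0719,1]
    - [-0.1333,-0.5133,0,0,0,-0.0719,1]
    - [-0.1333,-0.5133,0,0,0,-0.0719,1]
    - [-0.1333,-0.5133,0,0,0,-0.0719,1]
    - [-0.1333,-0.5133,0,0,0,-0.0719,1]
    - [-0.1333,-0.5133,0,0,0,-0.0719,1]
    - [-0.1333,-0.5133,0,0,0,-0.0719,1]

```text
time_s: 2.37
tool_pos: [518.9, 185.5, 171.7]
eef_rot: [1.0, 0.017, 0.001, -0.001]
ft_force: [-0.1, 0.6, -0.6]
gripper_width: 1.003
grip_force: 0.0
```

>>> run_rows:
  motion:
    - [0,0,0,0,0,0,1]
    - [0,0,0,0,0,0,1]
    - [0,0,0,0,0,0,1]

```text
time_s: 2.62
tool_pos: [520.1, 179.6, 171.0]
eef_rot: [1.0, 0.015, 0.0, 0.0]
ft_force: [0.5, -0.0, 0.1]
gripper_width: 1.003
grip_force: 0.0
```

Run:
```python
from h import *
from plant import bot,eyes
s=bot.state();d=eyes.get_image("wrist");d["s"]=s
np.save("pics/wf.npy",d,allow_pickle=True);cv2.imwrite("pics/wf.png",d["color"]);print(s["tool_pos"],yaw(s))
m=cv2.inRange(d["color"],(0,0,90),(60,60,255));
n,l,st,ce=cv2.connectedComponentsWithStats(m);i=1+st[1:,4].argmax();print(st[i],ce[i],cv2.minAreaRect(np.argwhere(l==i)[:,::-1].astype(np.float32)))
```

```text
[520.13447155 179.59079347 170.9617619 ] 1.7351234854014448
[ 262  166   18  119 1983] [270.68330812 223.00201715] ((270.5, 225.0), (118.0, 17.0), 90.0)
```

View pics/wf.png

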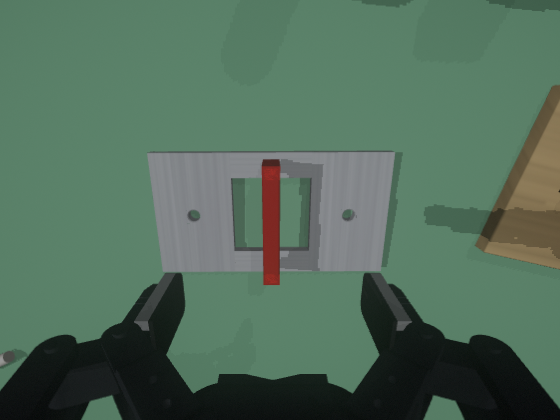

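The wrist view shows the frame square to the tool, with holes at (194,215) and (348,215). The red bar is centred on column 270.5.

Run:
```python
from h import *
from plant import bot
d=np.load("pics/wf.npy",allow_pickle=True).item();c=cam(d,d["s"])
S=np.load("pics/side0.npy",allow_pickle=True).item();T=np.load("pics/top0.npy",allow_pickle=True).item()
A=onz(c,(194,215),10);B=onz(c,(348,215),10);v=A-B
print(A,B,np.linalg.norm(v),np.degrees(np.arctan2(v[1],v[0]))-90,(A+B)/2)
print("holeheights",tri((c,(194,215)),(cam(S),(355,380)),(cam(T),(157,261))),tri((c,(348,215)),(cam(S),(353,281)),(cam(T),(229,261))))
# handle: near/far bar ends on top face in each view
for dd,n in((d,"w"),(T,"t"),(S,"s")):
    m=cv2.inRange(dd["color"],(0,0,90),(60,60,255));n_,l,st,ce=cv2.connectedComponentsWithStats(m);i=1+st[1:,4].argmax();print(n,st[i],ce[i])
m=(A+B)/2
for z in (32,40,48):print(z,[proj(k,[[m[0],m[1],z]])[0].round(1) for k in (c,cam(T),cam(S))])
s=bot.state();delta(s,(m[0],m[1],21),1.75)
```

```text
[492.88249095 259.33345026  10.        ] [497.86115517 100.10709495  10.        ] 159.3041723281823 1.7909317768487085 [495.37182306 179.72027261  10.        ]
holeheights (array([492.58740608, 260.29205161,   7.7979014 ]), np.float64(0.9384739231859331)) (array([497.60083256,  99.98996803,   8.49676686]), np.float64(0.3554454805005704))
w [ 262  166   18  119 1983] [270.68330812 223.00201715]
t [187 235   9  52 276] [190.77898551 261.96014493]
s [ 314  303   86   31 1346] [356.89895988 315.71768202]
32 [array([271. , 222.6]), array([191.3, 260.5]), array([355.9, 317.3])]
40 [array([270.9, 225.6]), array([190.6, 260.2]), array([356.6, 314.4])]
48 [array([270.9, 228.8]), array([189.9, 260. ]), array([357.4, 311.4])]
delta [-24.9  -1.3 149.9] [ 0.0009 -0.0003 -0.001 ]
```

Scaled: 150 mm / 750 = 0.2, 145 mm / 750 = 0.1933.

>>> run_rows:
  motion:
    - [-0.0333,-0.0017,0.08,0,0,0,1]
    - [-0.0333,-0.0017,0.08,0,0,0,1]
    - [-0.0333,-0.0017,0.12,0,0,0,1]
    - [-0.0333,-0.0017,0.1533,0,0,0,1]
    - [-0.0333,-0.0017,0.18,0,0,0,1]
    - [-0.0333,-0.0017,0.1933,0,0,0,1]
    - [-0.0333,-0.0017,0.2,0,0,0,1]
    - [-0.0333,-0.0017,0.2,0,0,0,1]
    - [-0.0333,-0.0017,0.2,0,0,0,1]
  grip_force: 60

```text
time_s: 3.42
tool_pos: [495.4, 181.9, 21.7]
eef_rot: [1.0, 0.016, 0.001, -0.0]
ft_force: [0.9, -0.5, 1.0]
gripper_width: 0.999
grip_force: 0.0
```

>>> run_rows:
  motion:
    - [0,0,0,0,0,0,0]
    - [0,0,0,0,0,0,0]
    - [0,0,0,0,0,0,0]
    - [0,0,0,0,0,0,0]
    - [0,0,0,0,0,0,0]
    - [0,0,0,0,0,0,0]
    - [0,0,0,0,0,0,0]
    - [0,0,0,0,0,0,0]
  grip_force: 60

```text
time_s: 4.08
tool_pos: [494.8, 181.9, 21.2]
eef_rot: [1.0, 0.016, 0.0, 0.0]
ft_force: [-1.7, -1.5, 5.8]
gripper_width: 0.173
grip_force: 59.6
```

Scaled: -110 mm / 750 = -0.1467, -100 mm / 750 = -0.1333.

>>> run_rows:
  motion:
    - [0,0,-0.0067,0,0,0,0]
    - [0,0,-0.0267,0,0,0,0]
    - [0,0,-0.06,0,0,0,0]
    - [0,0,-0.1,0,0,0,0]
    - [0,0,-0.1333,0,0,0,0]
    - [0,0,-0.1467,0,0,0,0]
    - [0,0,-0.1467,0,0,0,0]
    - [0,0,-0.1467,0,0,0,0]

```text
time_s: 4.75
tool_pos: [494.2, 181.9, 129.9]
eef_rot: [1.0, 0.016, -0.0, 0.0]
ft_force: [-1.1, -0.8, -4.6]
gripper_width: 0.176
grip_force: 59.0
```

Run:
```python
from h import *
from plant import bot
s=bot.state();print(s["tool_pos"],yaw(s),s["ft_force"],s["ft_torque"]);delta(s,(519.5,-195,131),-11.4)
```

```text
[494.17031239 181.941584   129.92956343] 1.8692080442317787 [-1.08494489 -0.75997553 -4.5554929 ] [0.0228504  0.03955554 0.07703706]
delta [ 13.  377.6  -1. ] [0.0004 0.0005 0.2316]
```

Scaled: 340 mm / 750 = 0.4533, 315 mm / 750 = 0.42, 0.22 rad / 3.1416 = 0.07.

>>> run_rows:
  motion:
    - [0,0.016,0,0,0,0.0032,0]
    - [0.0027,0.0533,0,0,0,0.0095,0]
    - [0.0053,0.1067,0,0,0,0.0159,0]
    - [0.008,0.16,0,0,0,0.0255,0]
    - [0.0093,0.2133,0,0,0,0.0318,0]
    - [0.0107,0.2667,0,0,0,0.0414,0]
    - [0.0133,0.32,0,0,0,0.0477,0]
    - [0.0147,0.3733,0,0,0,0.0573,0]
    - [0.016,0.42,0,0,0,0.0637,0]
    - [0.0173,0.4533,0,0,0,0.07,0]

```text
time_s: 5.58
tool_pos: [516.4, -162.1, 128.6]
eef_rot: [0.995, -0.096, -0.002, 0.0]
ft_force: [0.2, 0.2, -4.4]
gripper_width: 0.176
grip_force: 59.1
```

>>> run_rows:
  motion:
    - [0,0.024,0,0,0,0.0019,0]
    - [0,0.04,0,0,0,0.0032,0]
    - [0,0.048,0,0,0,0.0038,0]
    - [0,0.0493,0,0,0,0.0038,0]
    - [0,0.0493,0,0,0,0.0038,0]
    - [0,0.0493,0,0,0,0.0038,0]

```text
time_s: 6.08
tool_pos: [512.0, -192.0, 130.5]
eef_rot: [0.995, -0.098, -0.0, -0.0]
ft_force: [0.0, 0.1, -4.1]
gripper_width: 0.179
grip_force: 59.1
```

```bash
cat > look.py <<'E'
import sys
from h import *
from plant import bot,eyes
s=bot.state();d=eyes.get_image("wrist");d["s"]=s;n=sys.argv[1]
np.save(f"pics/{n}.npy",d,allow_pickle=True);cv2.imwrite(f"pics/{n}.png",d["color"]);print(s["tool_pos"],yaw(s),s["ft_force"],s["ft_torque"])
E
python3 look.py h1
```

```text
[ 511.959714   -191.95420488  130.52692569] -11.2957244108537 [ 7.16921982e-04  8.68674912e-02 -4.07434767e+00] [-0.00474479 -0.02633269 -0.06812053]
```

View pics/h1.png

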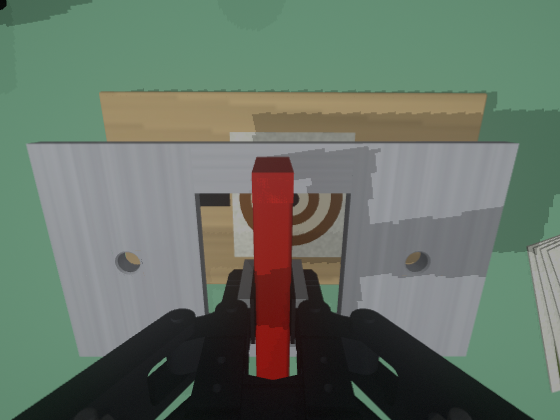

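Run:
```python
from h import *
d=np.load("pics/h1.npy",allow_pickle=True).item()["color"]
f=lambda x:cv2.resize(d[236:286,x:x+50],None,fx=8,fy=8,interpolation=cv2.INTER_CUBIC)
cv2.imwrite("pics/h1z.png",np.hstack([f(103),f(392)]))
```

```text
(no output)
```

View pics/h1z.png

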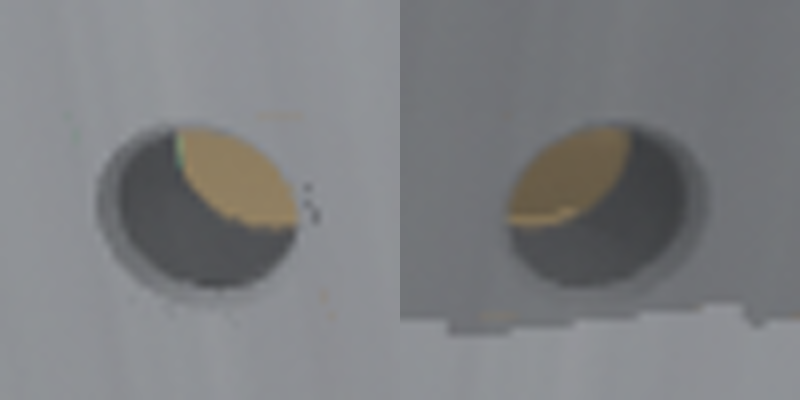

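The crop shows both hole rims, centred at (127.2,262.2) and (417.6,262.0) in the full picture.

Add to h.py:
```python
def held(d,l,r,z=11):
    T=np.array(d["T_tool_cam"]);W=np.linalg.inv(T);k=cam(d,d["s"]);c=(k[0],k[1],W[:3,:3],W[:3,3])
    A,B=onz(c,l,z),onz(c,r,z);return A,B
```

Run:
```python
from h import *
from plant import bot
d=np.load("pics/h1.npy",allow_pickle=True).item()
A,B=held(d,(127.2,262.2),(417.6,262.0));m=(A+B)/2;v=B-A
print(A,B,np.linalg.norm(v),m)
s=bot.state();R=Ro.from_quat(s["eef_rot"])
hw=[R.apply(p)+s["tool_pos"] for p in(A,B)];print("holes world",hw)
v=hw[0]-hw[1];hy=np.degrees(np.arctan2(v[1],v[0]))-90;print("frame yaw",hy,"tilt mm",v[2])
g=np.array([519.49,-195.03,0]);M=(hw[0]+hw[1])/2;e=g-M;e[2]=0
print("move tool",R.inv().apply(e),"rz",-np.radians(-11.396-hy),"bottom z",M[2]-10)
```

```text
[  0.43923591 -79.82548548  11.        ] [ 0.77587597 80.74077757 11.        ] 160.56661595171414 [ 0.60755594  0.45764605 11.        ]
holes world [array([ 528.12564189, -113.74903878,  119.74236706]), array([ 497.02448297, -271.27474498,  119.65316202])]
frame yaw -11.168576692936583 tilt mm 0.0892050414086043
move tool [ 7.27408273e+00  1.11577262e+00 -1.40389530e-03] rz 0.003969285504030724 bottom z 109.6977645439148
```

Scaled: 61 mm / 750 = 0.0813, 59 mm / 750 = 0.0787, 0.004 rad / 3.1416 = 0.0013.

>>> run_rows:
  motion:
    - [0.0053,0.0015,0.0133,0,0,0.0013,0]
    - [0.0097,0.0015,0.0333,0,0,0.0013,0]
    - [0.0097,0.0015,0.0533,0,0,0.0013,0]
    - [0.0097,0.0015,0.0667,0,0,0.0013,0]
    - [0.0097,0.0015,0.0747,0,0,0.0013,0]
    - [0.0097,0.0015,0.0787,0,0,0.0013,0]
    - [0.0097,0.0015,0.0813,0,0,0.0013,0]
    - [0.0097,0.0015,0.0813,0,0,0.0013,0]
    - [0.0097,0.0015,0.0813,0,0,0.0013,0]
    - [0.0097,0.0015,0.0813,0,0,0.0013,0]

```text
time_s: 6.97
tool_pos: [519.2, -196.2, 70.5]
eef_rot: [0.995, -0.101, 0.001, 0.0]
ft_force: [0.4, 0.1, -3.8]
gripper_width: 0.178
grip_force: 59.0
```

```bash
python3 look.py h2
```

Run:
```python
from h import *
d=np.load("pics/h2.npy",allow_pickle=True).item()["color"]
f=lambda x:cv2.resize(d[236:286,x:x+50],None,fx=8,fy=8,interpolation=cv2.INTER_CUBIC)
cv2.imwrite("pics/h2z.png",np.hstack([f(103),f(392)]))
```

```text
[ 519.17490987 -196.21448464   70.47050793] -11.647947857363404 [ 0.43990548  0.07928679 -3.76587854] [-0.0148236  -0.02731809 -0.04310965]
```

View pics/h2z.png

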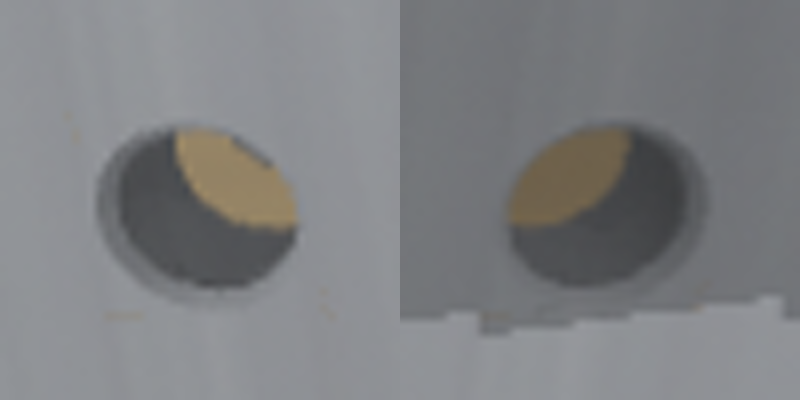

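The crop of the holes with a gap of about 7.5 mm shows a sliver of the left pin at (250,150), close to where an aligned pin should appear. The right pin is just hidden, so the frame is slightly too far along +y of the tool. I'll shift it and go lower.

Scaled: 5.5 mm / 750 = 0.0073, -1.2 mm / 750 = -0.0016.

>>> run_rows:
  motion:
    - [0,-0.0008,0.0013,0,0,0,0]
    - [0,-0.0016,0.0027,0,0,0,0]
    - [0,-0.0016,0.004,0,0,0,0]
    - [0,-0.0016,0.0053,0,0,0,0]
    - [0,-0.0016,0.0067,0,0,0,0]
    - [0,-0.0016,0.0073,0,0,0,0]
    - [0,-0.0016,0.0073,0,0,0,0]
    - [0,-0.0016,0.0073,0,0,0,0]

```text
time_s: 7.68
tool_pos: [518.9, -194.9, 64.2]
eef_rot: [0.995, -0.101, -0.0, -0.0]
ft_force: [0.3, -0.3, -3.6]
gripper_width: 0.177
grip_force: 59.0
```

```bash
python3 look.py h3
```

Run:
```python
from h import *
d=np.load("pics/h3.npy",allow_pickle=True).item()["color"]
f=lambda x:cv2.resize(d[236:286,x:x+50],None,fx=8,fy=8,interpolation=cv2.INTER_CUBIC)
cv2.imwrite("pics/h3z.png",np.hstack([f(103),f(392)]))
```

```text
[ 518.94736814 -194.9252946    64.21506186] -11.644671656664496 [ 0.26158539 -0.33570178 -3.61651341] [ 0.00671095 -0.00916083 -0.0156461 ]
```

View pics/h3z.png

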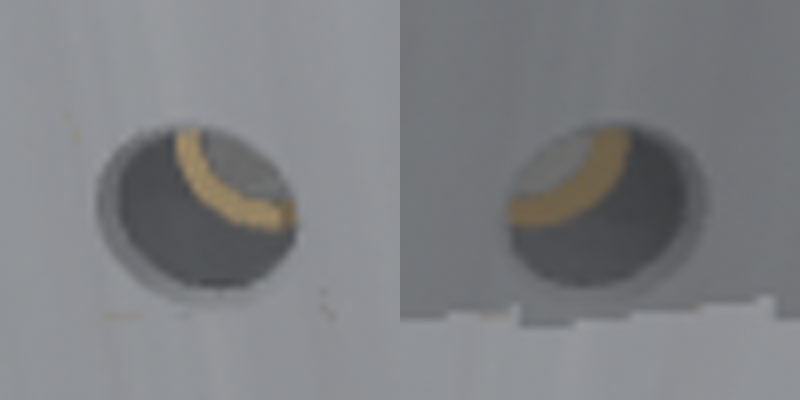

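The crop shows both pin tops inside the holes. The side gap is about 23 px on the left and 38 px on the right, while the vertical gap is 30 px for both. I'll move −0.5 mm in y and then descend gently.

Scaled: 4 mm / 750 = 0.0053, 3.5 mm / 750 = 0.0047.

>>> run_rows:
  motion:
    - [0,-0.0004,0,0,0,0,0]
    - [0,-0.0007,0,0,0,0,0]
    - [0,-0.0007,0.0007,0,0,0,0]
    - [0,-0.0007,0.0013,0,0,0,0]
    - [0,-0.0007,0.002,0,0,0,0]
    - [0,-0.0007,0.0027,0,0,0,0]
    - [0,-0.0007,0.0033,0,0,0,0]
    - [0,-0.0007,0.004,0,0,0,0]
    - [0,-0.0007,0.0047,0,0,0,0]
    - [0,-0.0007,0.0053,0,0,0,0]

```text
time_s: 8.57
tool_pos: [519.1, -194.4, 60.2]
eef_rot: [0.995, -0.101, 0.0, -0.0]
ft_force: [0.0, 0.8, -3.3]
gripper_width: 0.179
grip_force: 59.0
```

```bash
python3 -c "
from plant import bot;s=bot.state();print(s['ft_force'],s['ft_torque'],s['tool_pos'])"
```

```text
[ 0.04722821  0.82192445 -3.33100856] [-0.03392721 -0.01922245  0.00524849] [ 519.06637299 -194.41740046   60.2278954 ]
```

Scaled: 6.4 mm / 750 = 0.0085, 5.6 mm / 750 = 0.0075.

>>> run_rows:
  motion:
    - [0,0,0.0011,0,0,0,0]
    - [0,0,0.0021,0,0,0,0]
    - [0,0,0.0032,0,0,0,0]
    - [0,0,0.0043,0,0,0,0]
    - [0,0,0.0053,0,0,0,0]
    - [0,0,0.0064,0,0,0,0]
    - [0,0,0.0075,0,0,0,0]
    - [0,0,0.0085,0,0,0,0]
    - [0,0,0.0085,0,0,0,0]

```text
time_s: 9.32
tool_pos: [519.0, -194.4, 53.7]
eef_rot: [0.995, -0.101, -0.0, -0.0]
ft_force: [0.2, 0.5, -3.6]
gripper_width: 0.177
grip_force: 59.0
```

```bash
python3 look.py h4
```

```text
[ 518.95167762 -194.36714132   53.6635097 ] -11.644619476130854 [ 0.21940093  0.51477611 -3.55011099] [ 0.03743694  0.04221389 -0.0304007 ]
```

Scaled: 10 mm / 750 = 0.0133, 9 mm / 750 = 0.012.

>>> run_rows:
  motion:
    - [0,0,0.0013,0,0,0,0]
    - [0,0,0.0027,0,0,0,0]
    - [0,0,0.004,0,0,0,0]
    - [0,0,0.0053,0,0,0,0]
    - [0,0,0.0067,0,0,0,0]
    - [0,0,0.008,0,0,0,0]
    - [0,0,0.0093,0,0,0,0]
    - [0,0,0.0107,0,0,0,0]
    - [0,0,0.012,0,0,0,0]
    - [0,0,0.0133,0,0,0,0]

```text
time_s: 10.2
tool_pos: [519.1, -194.4, 43.8]
eef_rot: [0.995, -0.101, -0.0, -0.0]
ft_force: [0.2, -0.4, -4.5]
gripper_width: 0.174
grip_force: 59.0
```

>>> run_rows:
  motion:
    - [0,0,0,0,0,0,0]
    - [0,0,0.0007,0,0,0,0]
    - [0,0,0.0013,0,0,0,0]
    - [0,0,0.002,0,0,0,0]
    - [0,0,0.0027,0,0,0,0]
    - [0,0,0.0033,0,0,0,0]
    - [0,0,0.0033,0,0,0,0]

```text
time_s: 10.78
tool_pos: [519.0, -194.4, 41.3]
eef_rot: [0.995, -0.101, -0.0, -0.0]
ft_force: [0.2, 0.3, -3.8]
gripper_width: 0.174
grip_force: 59.0
```

Underside at about 20.3 mm, still with no contact. I'll feel for the board in 0.4 mm steps.

Scaled: 1.6 mm / 750 = 0.0021, 1.2 mm / 750 = 0.0016.

>>> run_rows:
  motion:
    - [0,0,0.0005,0,0,0,0]
    - [0,0,0.0011,0,0,0,0]
    - [0,0,0.0016,0,0,0,0]
    - [0,0,0.0021,0,0,0,0]
    - [0,0,0.0021,0,0,0,0]

```text
time_s: 11.2
tool_pos: [519.0, -194.4, 39.7]
eef_rot: [0.995, -0.101, -0.0, -0.0]
ft_force: [0.3, 0.2, -3.4]
gripper_width: 0.175
grip_force: 59.0
```

>>> run_rows:
  motion:
    - [0,0,0.0004,0,0,0,0]
    - [0,0,0.0008,0,0,0,0]
    - [0,0,0.0008,0,0,0,0]

```text
time_s: 11.45
tool_pos: [519.1, -194.4, 39.2]
eef_rot: [0.995, -0.101, 0.0, -0.0]
ft_force: [-0.3, 0.2, -3.9]
gripper_width: 0.178
grip_force: 59.2
```

>>> run_rows:
  motion:
    - [0,0,0.0004,0,0,0,0]
    - [0,0,0.0008,0,0,0,0]
    - [0,0,0.0008,0,0,0,0]

```text
time_s: 11.7
tool_pos: [519.1, -194.4, 39.2]
eef_rot: [0.995, -0.101, 0.0, 0.0]
ft_force: [-5.2, 1.8, 5.8]
gripper_width: 0.176
grip_force: 60.4
```

>>> run_rows:
  motion:
    - [0,0,0.0003,0,0,0,0]
    - [0,0,0.0005,0,0,0,0]
    - [0,0,0.0005,0,0,0,0]

```text
time_s: 11.95
tool_pos: [519.1, -194.4, 39.2]
eef_rot: [0.995, -0.101, 0.0, 0.0]
ft_force: [-5.8, 1.9, 8.8]
gripper_width: 0.176
grip_force: 61.1
```

>>> run_rows:
  motion:
    - [0,0,-0.0009,0,0,0,0]
    - [0,0,-0.0009,0,0,0,0]
    - [0,0,-0.0009,0,0,0,0.3]
    - [0,0,-0.0009,0,0,0,0.6]
    - [0,0,-0.0009,0,0,0,0.8]
    - [0,0,-0.0009,0,0,0,0.8]
    - [0,0,-0.0009,0,0,0,0.8]
    - [0,0,-0.0009,0,0,0,0.8]
  grip_force: 20

```text
time_s: 12.62
tool_pos: [519.1, -194.4, 38.8]
eef_rot: [0.995, -0.101, 0.0, -0.0]
ft_force: [-0.2, -0.5, 0.5]
gripper_width: 0.798
grip_force: 0.0
```

>>> run_rows:
  motion:
    - [0,0,-0.0067,0,0,0,0.8]
    - [0,0,-0.02,0,0,0,0.8]
    - [0,0,-0.0467,0,0,0,0.8]
    - [0,0,-0.08,0,0,0,0.8]
    - [0.0133,0,-0.12,0,0,0,0.8]
    - [0.0267,0,-0.16,0,0,0,0.8]
    - [0.0267,0,-0.1733,0,0,0,0.8]
    - [0.0267,0,-0.1733,0,0,0,0.8]
    - [0.0267,0,-0.1733,0,0,0,0.8]

```text
time_s: 13.37
tool_pos: [538.7, -198.5, 169.5]
eef_rot: [0.995, -0.101, 0.001, 0.0]
ft_force: [0.3, 0.2, -0.0]
gripper_width: 0.798
grip_force: 0.0
```

```bash
python3 look.py end
```

```text
[ 538.7276983  -198.46397398  169.53770862] -11.642673254423785 [ 0.30601382  0.18426352 -0.01841058] [0.02883595 0.01930781 0.00698397]
```

View pics/end.png

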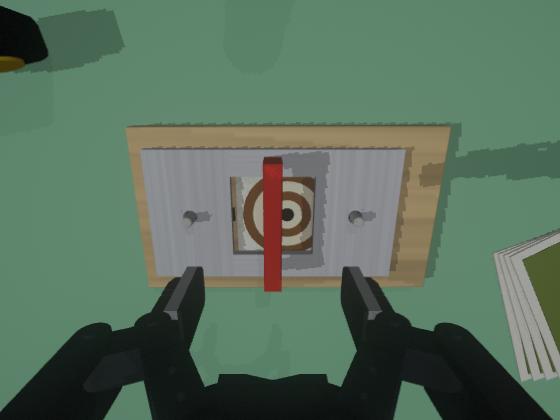

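The picture shows the frame flat and parallel on the board, with pins standing through both holes at (189,218) and (356,217). The gripper is clear of it.

```bash
python3 -c "
from plant import bot;print(bot.sign_off())"
```

```text
the job is handed in; nothing more can be done
None
```

The frame is hanging flush on both pins, released after a light touch of roughly 10–13 N on the board. The stamp, tape measure and jar were never approached, and the job was handed in at about 13.4 s; the sign-off printed no verdict.

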